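# Finish tightening the vacuum chamber lid crosswise

## Robot

A 6-joint arm with a two-finger parallel gripper is mounted at the origin on the work surface. World frame = base frame: x ahead of the robot, y to its left, z up, the work surface at z = 0. Lengths are in m, angles in rad, forces in N, time in s.
With the tool pointing down it reaches from about 0.35 to 0.975 m from the base axis. Payload 4.9 kg.
Tool frame: the origin (TCP) lies at the very end of the fingers, on their centre line; the grasp point (between the pads) lies 19 mm behind it; z points along the fingers, y is the line along which they close (so a half turn about z gives the same grasp; the last joint's range is limited). The gripper opens to 85 mm and grips with 20 to 120 N. Pads are 22 mm wide; open, the fingers measure 114 mm over their backs; the gripper's body (76 mm by 85 mm) begins 54 mm behind the grasp point. The pads swing forward as they close: fully open they stand 13 mm farther back than shut.
Start: joints at [-1.454, 0.053, 1.613, -0, 1.476, -0.119], TCP at [0.146, -0.608, 0.231] pointing down, gripper open.
Joint ranges: [-3.01, 3.01], [-1.01, 2.22], [0.06, 2.58], [-1.02, 4.17], [0.09, 2.62], [-3.14, 3.14]. Speed limits (rad/s): [2.57, 2.57, 3.14, 3.14, 3.14, 3.14].

## Interface

Orientations are given as a unit quaternion [w, x, y, z].
In Python, from plant import manip gives the robot as it stands.
- The arm moves only by the tool move_arm, never from a script. Its argument "plan" is a list that holds one entry, the list of rows, each a list of 7 numbers: the shift along the tool's x, y, z as a fraction of full scale, then the turn, a rotation vector about the tool's x, y, z as a fraction of full scale, then the closure, from 0 (fully open) to 1 (shut). In form: [[[dx, dy, dz, wx, wy, wz, fingers], ...]]. A call has exactly 10 rows; each row shifts and turns the commanded pose from where the row before left it, along the tool's axes as they then stand; what a row does not reach is not made up. Full scale, the value 1, is 0.12 m for a shift and 0.15 rad for a turn. A row lasts 1/8 s, in which the tool goes at most 62.5 mm and 10.7 degrees, less where a joint would pass 70% of its speed; a pose out of reach is approached as far as the arm can. A call with a number of a shift or a turn outside -1 to 1 is refused whole. A call with a gripper value outside its range is refused whole. The fingers move at their own pace and stop on an object; the grip force is fixed at half the most. Time passes only in rows, so rows that do not move let the fingers close, or fill a call up. It gives the time, the measured TCP pose, the force, the opening and the grip force at its end, in the units of the state.
- manip.state(): the state, without advancing time (a new reading comes with each control period).
- manip.grab_frame(name): name is "scene" or "top" or "wrist"; returns a dict with "pixels" (480x640x3 uint8, blue, green, red), "depth" (480x640 float32, m along the optical axis (not along the pixel's ray), 0 where there is no reading), "vfov" (degrees; the focal length in pixels is half the picture's height over the tangent of half this angle, whatever the lens; pixels are square), "cx", "cy" (the principal point, pixels), "view" (4x4, takes a point from world to camera coordinates). Camera axes: x right, y down, z forward; pixel columns grow to the right and rows downward; lengths in m; the calibration is good to about 2 mm. A picture is of the moment at which its call begins.
- manip.job_done(): hands the job in; it is judged then, once.
The state is a dict: "time": time; "joint_pos": joint angles; "joint_vel": joint speeds; "joint_efforts": joint torques, N m; "tool_pos": TCP position; "tool_rot": TCP orientation; "contact_force": force on the tool from outside, world axes, zero at the start; "ft_torque": the same for the moment, N m; "gripper_width": opening from 0.0 (shut) to 1.0 (fully open); "grasp_force": force on a finger pad.
Only numpy, scipy, OpenCV 4.12 (cv2) and the standard library are available. Lean on these libraries where they do the work, as an engineer would, in place of code of your own. Each camera call takes 0.05 s, during which the arm holds its last target. There are 200 camera calls.

## Task

The lid of the vacuum chamber is being tightened evenly in two rounds: in the first every T-handled bolt gets half its turn (bar at 45 degrees), in the second the rest, clockwise, until its bar points at the lid's centre. One bolt was missed in the first round and is still loose: bring that one to half like the others and no further. Then do the second round crosswise: tighten any bolt fully, next the bolt opposite it, and only then the remaining two.

Things in the scene. Friction and masses are not known exactly. Their poses are not given: they have to be found in the camera images.
- chamber: Round steel vacuum chamber fixed to the bench; flat aluminium lid 230 mm across, top face 90 mm above the bench, with a low sight-glass ring (88 across, 6 high) in the middle. Origin: centre of the underside; z up, x towards bolt_a, y towards bolt_b. Four equal upright T-handled bolts stand on the lid on an 85 mm radius, 90 degrees apart, a, b, c, d anticlockwise from above.
- bolt_a (a joint): T-handled bolt, opposite bolt_c, axis at x = +85, y = 0 mm in the chamber frame. Handle: level black bar 52 long, 14 thick, 106 to 128 mm above the bench, centred on a 12 mm shank. 0 = loose, bar along the rim (square to the lid's radius); grows clockwise from above; 0.785 rad = half, bar at 45 degrees; 1.571 = tight, bar points at lid centre, hard stop. Stays where left (0.12 N m friction).
- bolt_b (a joint): T-handled bolt, opposite bolt_d, axis at x = 0, y = +85 mm in the chamber frame. Handle: level black bar 52 long, 14 thick, 106 to 128 mm above the bench, centred on a 12 mm shank. 0 = loose, bar along the rim (square to the lid's radius); grows clockwise from above; 0.785 rad = half, bar at 45 degrees; 1.571 = tight, bar points at lid centre, hard stop. Stays where left (0.12 N m friction).
- bolt_c (a joint): T-handled bolt, opposite bolt_a, axis at x = -85, y = 0 mm in the chamber frame. Handle: level black bar 52 long, 14 thick, 106 to 128 mm above the bench, centred on a 12 mm shank. 0 = loose, bar along the rim (square to the lid's radius); grows clockwise from above; 0.785 rad = half, bar at 45 degrees; 1.571 = tight, bar points at lid centre, hard stop. Stays where left (0.12 N m friction).
- bolt_d (a joint): T-handled bolt, opposite bolt_b, axis at x = 0, y = -85 mm in the chamber frame. Handle: level black bar 52 long, 14 thick, 106 to 128 mm above the bench, centred on a 12 mm shank. 0 = loose, bar along the rim (square to the lid's radius); grows clockwise from above; 0.785 rad = half, bar at 45 degrees; 1.571 = tight, bar points at lid centre, hard stop. Stays where left (0.12 N m friction).
Mind the look-alikes: they are no part of the job. Of the things like the chamber, leave any that is brown; of the rest the smaller one is meant.

How it is judged:
By the outcome, as a careful person would: the job done as asked, in the order asked, and still so for the second after the job is handed in, with the robot touching nothing.
It also fails if it takes over 56 s, if anything falls off the work surface, if the arm or the gripper's body presses on something with over 40 N, if the wrist force passes 120 N, or if a joint passes its speed limit or range.

## Working session

There is one attempt and no reset: what is moved stays moved. The work goes in short steps, Python scripts to look and compute and a tool call to move; the robot and the scene stay as the last step left them, time stands still between calls to the robot, and variables do not carry over. Pictures are saved under pics/ and viewed, at most 10 in all, crops included, and the job is handed in when it is done.

Besides the shell and the picture viewer there is one more tool, called after "Call:" as a command line: name --argument value ..., lists and objects as JSON in quotes. move_arm: Moves the arm, as the interface text tells. Its arguments: {"type":"object","properties":{"plan":{"type":"array"}},"required":["plan"]}

```bash
mkdir -p pics; ls; cat > h.py <<'E'
import numpy as np, cv2
from plant import manip
def save(name,fn):
    f=manip.grab_frame(name); np.savez('/tmp/'+fn+'.npz',**f); cv2.imwrite('pics/'+fn+'.png',f['pixels']); return f
def px2w(f,u,v,z=None):
    fl=240/np.tan(np.radians(float(f['vfov']))/2); V=np.array(f['view']); R=V[:3,:3]; o=-R.T@V[:3,3]
    d=R.T@np.array([(u-f['cx'])/fl,(v-f['cy'])/fl,1])
    s=f['depth'][int(v),int(u)] if z is None else (z-o[2])/d[2]
    return o+s*d
E
python3 - <<'E'
from h import *
print(manip.state()); f=save('top','top1'); save('scene','sc1'); print(f['view'],f['vfov'],f['cx'],f['cy'])
E
```

```text
pics
{'time': 0.0, 'joint_pos': array([-1.45401298e+00,  5.33498418e-02,  1.61427613e+00, -7.26488557e-06,
        1.47598866e+00, -1.19034048e-01]), 'joint_vel': array([-4.65100581e-04, -2.15061762e-03, -3.41703843e-05,  3.73942553e-04,
       -7.20424765e-04,  2.18883441e-03]), 'joint_efforts': array([ 1.48485644e-03, -3.93678403e+01, -3.70177245e+01,  5.75408785e-05,
        6.95483352e-03, -6.61927366e-07]), 'tool_pos': array([ 0.14592952, -0.6070951 ,  0.23007804]), 'tool_rot': array([-1.01099068e-03,  9.93056270e-01,  1.17635971e-01, -2.47806566e-06]), 'contact_force': array([ 0.30955228,  0.47283036, -0.17560085]), 'ft_torque': array([-0.03481843,  0.02054069,  0.01634302]), 'grasp_force': 0.0, 'gripper_width': 1.0008567397450754}
[[-4.76680013e-03 -9.99988591e-01  3.08599417e-04 -6.00895200e-02]
 [-9.93291110e-01  4.69921663e-03 -1.15545178e-01  4.52687805e-01]
 [ 1.15542410e-01 -8.57309829e-04 -9.93302178e-01  9.42048852e-01]
 [ 0.00000000e+00  0.00000000e+00  0.00000000e+00  1.00000000e+00]] 53.12121682854604 315.0400326042842 242.69164027755667
```

View pics/top1.png

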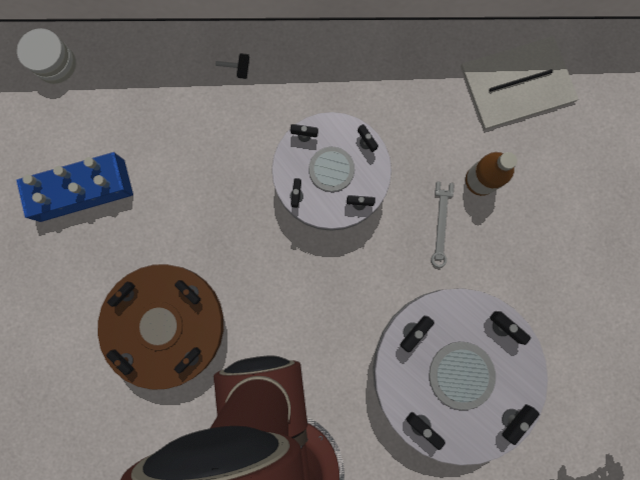

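View pics/sc1.png

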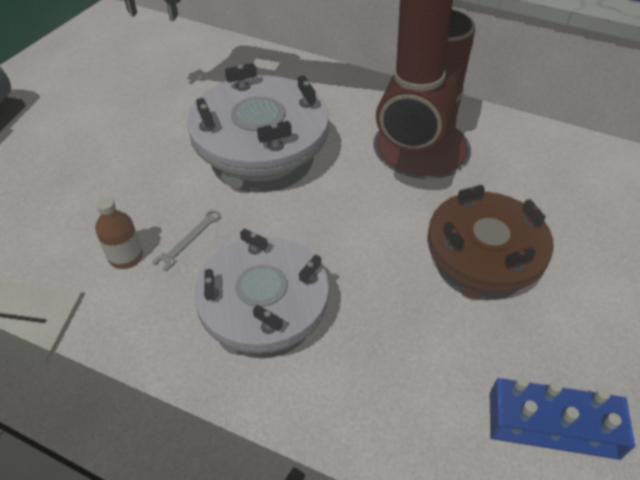

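The target is the smaller grey chamber, lid centred at about (332,170) in the top view. Its bars are near (304,131), (368,138), (361,201) and (296,193). I'll enlarge it to measure the bar angles.

```bash
python3 - <<'E'
from h import *
f=dict(np.load('/tmp/top1.npz'))
c=f['pixels'][105:235,265:400]
cv2.imwrite('pics/crop1.png',cv2.resize(c,None,fx=4.4,fy=4.4,interpolation=cv2.INTER_CUBIC))
for u,v in [(332,150),(304,131),(368,138),(361,201),(296,193),(315,215)]: print(px2w(f,u,v), px2w(f,u,v,.128))
# bar pixels by height 
fl=240/np.tan(np.radians(float(f['vfov']))/2);V=f['view'];R=V[:3,:3]
v,u=np.mgrid[105:235,265:400];z=f['depth'][v,u]
P=(np.stack([(u-f['cx'])/fl*z,(v-f['cy'])/fl*z,z],-1)-V[:3,3])@R
m=(P[...,2]>.118)&(P[...,2]<.137)
n,l,s,ce=cv2.connectedComponentsWithStats(m.astype('uint8'))
C=[]
for i in range(1,n):
    if s[i,4]<30: continue
    q=P[l==i]; r=cv2.minAreaRect((q[:,:2]*1000).astype('float32'))
    w=np.linalg.svd(q[:,:2]-q[:,:2].mean(0))[2][0]
    print(s[i,4],q.mean(0),r,'ang',np.degrees(np.arctan2(w[1],w[0]))%180); C.append(r[0])
C=np.array(C);c=C.mean(0);print('centre',c)
for a in C-c: print(np.hypot(*a),np.degrees(np.arctan2(a[1],a[0])))
lid=P[(P[...,2]>.08)&(P[...,2]<.1)]
print(cv2.minEnclosingCircle((lid[:,:2]*1000).astype('float32')))
E
```

```text
[ 0.62221341 -0.09542541  0.09754533] [ 0.61257976 -0.09426208  0.128     ]
[ 0.64982155 -0.04263566  0.12596963] [ 0.64909309 -0.04267988  0.128     ]
[ 0.63436648 -0.16082282  0.13025167] [ 0.6351378  -0.16108377  0.128     ]
[ 0.51657427 -0.14622205  0.12831419] [ 0.51663861 -0.14625305  0.128     ]
[ 0.53207998 -0.02782358  0.12785727] [ 0.5320482  -0.02782915  0.128     ]
[ 0.49817445 -0.06236169  0.08807512] [ 0.49118055 -0.0623194   0.128     ]
227 [ 0.65331854 -0.0431142   0.12593656] ((654.5159912109375, -43.284568786621094), (51.12070846557617, 15.131280899047852), 80.90385437011719) ang 81.50174305752469
228 [ 0.63836211 -0.16132448  0.12618742] ((639.7548828125, -161.48233032226562), (52.752685546875, 14.722846984863281), 32.64377975463867) ang 32.44211255857675
222 [ 0.53442693 -0.02778368  0.12650524] ((535.1438598632812, -27.606800079345703), (14.183374404907227, 51.8523063659668), 82.34453582763672) ang 172.5761317614083
228 [ 0.51943515 -0.14634852  0.12638772] ((520.3973388671875, -146.60133361816406), (51.89888381958008, 14.801280975341797), 85.4395751953125) ang 85.19516407139926
centre [587.45301819 -94.7437582 ]
84.5310033411287 37.49997866282887
84.79104936168132 -51.91481486578528
85.10945417871953 127.92361897324488
84.76834466547211 -142.28339090895184
((587.6734008789062, -94.90229034423828), 114.99703216552734)
```

View pics/crop1.png

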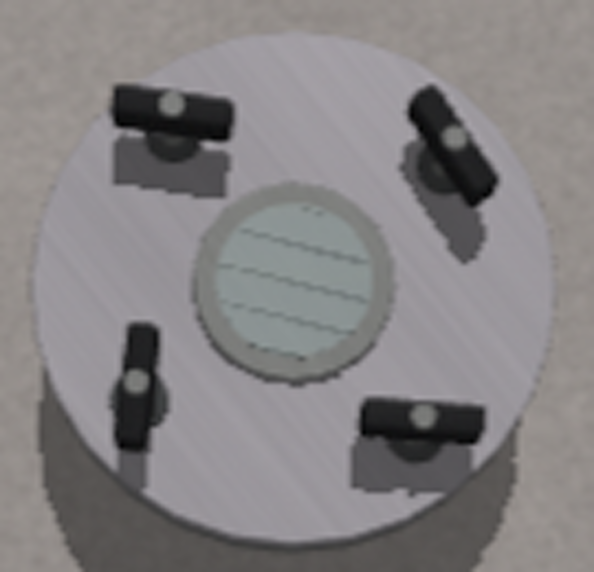

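Geometry fits: the lid centre is (587.5,-94.8) mm with radius 115, and the bolts sit on an 85 mm radius at 37.6, -52.3, 127.7 and -142.3°. Bar angles minus bolt directions are 44, 85, 45 and 47.5°, so the bolt at -52° (639.5,-162.1) is the loose one. Next, a helper to express moves in tool axes.

```bash
cat >> h.py <<'E'
from scipy.spatial.transform import Rotation as Ro
def st():
    s=manip.state(); q=s['tool_rot']; R=Ro.from_quat([*q[1:],q[0]]).as_matrix()
    yaw=np.degrees(np.arctan2(R[1,0],R[0,0]))
    print('t',round(s['time'],2),'pos',(s['tool_pos']*1000).round(1),'yaw',yaw.round(2),'tilt',R[:2,2].round(4),'F',s['contact_force'].round(1),'T',s['ft_torque'].round(2),'w',round(s['gripper_width'],3),round(s['grasp_force'],1),'q',s['joint_pos'].round(2)); return s,R,yaw
def go(x,y,z,yawt):
    s,R,yaw=st(); d=np.array([x,y,z])-s['tool_pos']*1000; t=np.radians(yawt); c,n=np.cos(t),np.sin(t)
    Rt=np.array([[c,n,0],[n,-c,0],[0,0,-1]])
    print('turn total wz',np.radians(yaw-yawt)/.15,'then shift (fractions) at new yaw',Rt.T@d/120,'| at old yaw',R.T@d/120)
E
python3 - <<'E'
from h import *
go(639.5,-162.1,180,35)
f=dict(np.load('/tmp/top1.npz'))
for u,v in [(506,160),(510,328),(425,430)]:print(px2w(f,u,v))
E
```

```text
t 0.1 pos [ 145.9 -607.1  230.2] yaw 13.51 tilt [-0.0002  0.0019] F [ 1.2  1.  -0.3] T [ 0.04 -0.01 -0.01] w 0.998 0.0 q [-1.45  0.05  1.61  0.    1.48 -0.12]
turn total wz -2.500957525462268 then shift (fractions) at new yaw [ 5.49634611 -0.6788319   0.41799287] | at old yaw [ 4.86526632 -2.64471606  0.42427823]
[ 0.58608398 -0.40588596  0.14866223]
[ 0.28985964 -0.38851472  0.17155103]
[ 0.12533085 -0.24111844  0.16988076]
```

Call:
move_arm --plan '[[[0, 0, 0, 0, 0, -0.9, 0], [0, 0, 0, 0, 0, -0.8, 0], [0, 0, 0, 0, 0, -0.8, 0], [0.5, -0.06, 0, 0, 0, 0, 0], [0.5, -0.06, 0, 0, 0, 0, 0], [0.5, -0.06, 0, 0, 0, 0, 0], [0.5, -0.06, 0, 0, 0, 0, 0], [0.5, -0.06, 0, 0, 0, 0, 0], [0.5, -0.06, 0, 0, 0, 0, 0], [0.5, -0.06, 0, 0, 0, 0, 0]]]'

```text
time: 1.35
tool_pos: [0.4622, -0.3238, 0.2309]
tool_rot: [-0.0, 0.954, 0.301, -0.0]
contact_force: [0.4, -1.5, 0.2]
gripper_width: 1.003
grasp_force: 0.0
```

Call:
move_arm --plan '[[[0.5, -0.06, 0, 0, 0, 0, 0.3], [0.5, -0.06, 0, 0, 0, 0, 0.3], [0.5, -0.06, 0, 0, 0, 0, 0.3], [0.4, -0.06, 0, 0, 0, 0, 0.3], [0.1, -0.02, 0.2, 0, 0, 0, 0.3], [0, 0, 0.2, 0, 0, 0, 0.3], [0, 0, 0, 0, 0, 0, 0.3], [0, 0, 0, 0, 0, 0, 0.3], [0, 0, 0, 0, 0, 0, 0.3], [0, 0, 0, 0, 0, 0, 0.3]]]'

```text
time: 2.6
tool_pos: [0.6403, -0.1627, 0.1846]
tool_rot: [0.001, 0.954, 0.3, 0.001]
contact_force: [-0.1, 0.0, -0.4]
gripper_width: 0.7
grasp_force: 0.0
```

```bash
python3 - <<'E'
from h import *
go(639.5,-162.1,101,35)
save('wrist','w1')
E
```

```text
t 2.6 pos [ 640.3 -162.7  184.6] yaw 34.97 tilt [ 0.0018 -0.0007] F [-0.1  0.  -0.4] T [ 0.02 -0.01 -0.02] w 0.7 0.0 q [-0.36  0.16  1.57  0.    1.4   0.6 ]
turn total wz -0.003107747654219064 then shift (fractions) at new yaw [-0.00229729 -0.00814492  0.69700966] | at old yaw [-0.00308699 -0.00924883  0.69699283]
```

View pics/w1.png

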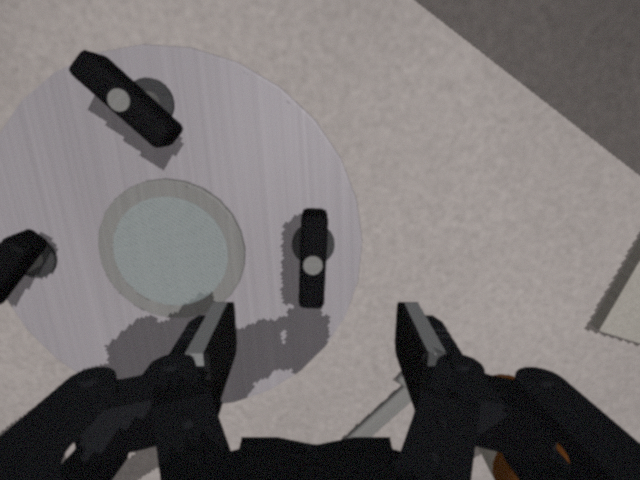

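The wrist view shows the loose bar at (313,258), centred between the fingers and aligned to about 2°. I'll lower and grip.

Call:
move_arm --plan '[[[0, -0.01, 0.2, 0, 0, 0, 0.3], [0, 0, 0.2, 0, 0, 0, 0.3], [0, 0, 0.2, 0, 0, 0, 0.3], [0, 0, 0.1, 0, 0, 0, 0.3], [0, 0, 0, 0, 0, 0, 0.5], [0, 0, 0, 0, 0, 0, 0.7], [0, 0, 0, 0, 0, 0, 1], [0, 0, 0, 0, 0, 0, 1], [0, 0, 0, 0, 0, 0, 1], [0, 0, 0, 0, 0, 0, 1]]]'

```text
time: 3.9
tool_pos: [0.6399, -0.1614, 0.1011]
tool_rot: [0.0, 0.954, 0.301, 0.001]
contact_force: [-2.5, 1.6, 6.1]
gripper_width: 0.147
grasp_force: 59.5
```

```bash
python3 - <<'E'
from h import *
go(639.5,-162.1,101,-7.3)
E
```

```text
t 3.9 pos [ 639.9 -161.4  101.1] yaw 34.99 tilt [ 0.0017 -0.0003] F [-2.5  1.6  6.1] T [ 0.27  0.4  -0.05] w 0.147 59.5 q [-0.36  0.24  1.63  0.    1.27  0.6 ]
turn total wz 4.921229339835113 then shift (fractions) at new yaw [-0.00235221  0.00624808  0.00078226] | at old yaw [-0.00594548  0.00303777  0.00077883]
```

Call:
move_arm --plan '[[[0, 0, 0, 0, 0, 0.7, 1], [0, 0, 0, 0, 0, 0.7, 1], [0, 0, 0, 0, 0, 0.7, 1], [0, 0, 0, 0, 0, 0.7, 1], [0, 0, 0, 0, 0, 0.7, 1], [0, 0, 0, 0, 0, 0.7, 1], [0, 0, 0, 0, 0, 0.5, 1], [0, 0, 0, 0, 0, 0.2, 1], [0, 0, 0, 0, 0, 0, 1], [0, 0, 0, 0, 0, 0, 1]]]'

```text
time: 5.15
tool_pos: [0.6398, -0.161, 0.101]
tool_rot: [-0.0, 0.998, -0.062, 0.001]
contact_force: [-2.8, 2.5, 6.5]
gripper_width: 0.15
grasp_force: 59.6
```

```bash
python3 - <<'E'
from h import *
go(639.5,-162.1,101,-7.3)
E
```

```text
t 5.15 pos [ 639.8 -161.   101. ] yaw -7.11 tilt [0.0013 0.0004] F [-2.8  2.5  6.5] T [ 0.42  0.48 -0.05] w 0.15 59.6 q [-0.36  0.24  1.63  0.    1.27  1.33]
turn total wz 0.02262038589289092 then shift (fractions) at new yaw [-0.0009391   0.0094647   0.00037802] | at old yaw [-0.00097167  0.00946165  0.00037192]
```

Call:
move_arm --plan '[[[0, 0, 0, 0, 0, 0, 0.6], [0, 0, 0, 0, 0, 0, 0.5], [0, 0, 0, 0, 0, 0, 0.4], [0, 0, 0, 0, 0, 0, 0.3], [0, 0, -0.2, 0, 0, 0, 0.3], [0, 0, -0.2, 0, 0, 0, 0.3], [0, 0, -0.2, 0, 0, 0, 0.3], [0, 0, -0.2, 0, 0, 0, 0.3], [0, 0, 0, 0, 0, 0, 0.3], [0, 0, 0, 0, 0, 0, 0.3]]]'

```text
time: 6.4
tool_pos: [0.6387, -0.1612, 0.194]
tool_rot: [-0.0, 0.998, -0.062, -0.001]
contact_force: [0.4, 0.3, -0.1]
gripper_width: 0.702
grasp_force: 0.0
```

```bash
cat >> h.py <<'E'
def bars(name,fn):
    f=save(name,fn); fl=240/np.tan(np.radians(float(f['vfov']))/2);V=f['view'];R=V[:3,:3]
    v,u=np.mgrid[0:480,0:640];z=f['depth']
    P=(np.stack([(u-f['cx'])/fl*z,(v-f['cy'])/fl*z,z],-1)-V[:3,3])@R
    m=(P[...,2]>.116)&(P[...,2]<.136)&(np.hypot(P[...,0]-.5875,P[...,1]+.0948)<.125)&(z>0)
    n,l,s,ce=cv2.connectedComponentsWithStats(m.astype('uint8'))
    for i in range(1,n):
        if s[i,4]<60: continue
        q=P[l==i]; w=np.linalg.svd(q[:,:2]-q[:,:2].mean(0),full_matrices=False)[2][0]
        c=q.mean(0)*1000; d=np.degrees(np.arctan2(c[1]+94.8,c[0]-587.5)); d=min([37.6,-52.3,127.7,-142.3],key=lambda x:abs(x-d)); a=np.degrees(np.arctan2(w[1],w[0]))
        print(s[i,4],c.round(1),ce[i].round(),'dir',d,'bar-dir',round((a-d+20)%180-20,1))
E
python3 - <<'E'
from h import *
bars('top','t2'); bars('wrist','w2')
print('P1'); go(654.8,-42.9,185,82)
E
```

```text
167 [654.1 -35.5 125.6] [300. 129.] dir 37.6 bar-dir 41.8
2365 [ 643.2 -162.2  128.5] [315. 252.] dir -52.3 bar-dir 44.7
2950 [657.2 -45.4 127.1] [ 98. 252.] dir 37.6 bar-dir 43.1
2020 [ 526.3 -147.8  125.3] [316. 428.] dir -142.3 bar-dir 47.0
310 [517.3 -29.3 127.1] [134. 460.] dir 127.7 bar-dir 21.5
P1
t 6.5 pos [ 638.3 -161.   193.3] yaw -7.12 tilt [-0.0028  0.001 ] F [ 0.7 -0.1 -0.3] T [ 0.02 -0.02  0.04] w 0.701 0.0 q [-0.36  0.16  1.57 -0.    1.42  1.33]
turn total wz -10.3692024182444 then shift (fractions) at new yaw [ 0.99391872 -0.00125503  0.06907984] | at old yaw [ 0.01426484 -0.99377493  0.06968443]
```

Call:
move_arm --plan '[[[0, 0, 0, 0, 0, -1, 0.3], [0, 0, 0, 0, 0, -1, 0.3], [0, 0, 0, 0, 0, -1, 0.3], [0, 0, 0, 0, 0, -1, 0.3], [0, 0, 0, 0, 0, -1, 0.3], [0, 0, 0, 0, 0, -1, 0.3], [0, 0, 0, 0, 0, -1, 0.3], [0, 0, 0, 0, 0, -1, 0.3], [0, 0, 0, 0, 0, -1, 0.3], [0, 0, 0, 0, 0, -1, 0.3]]]'

```text
time: 7.75
tool_pos: [0.6385, -0.1611, 0.1936]
tool_rot: [-0.001, 0.771, 0.637, -0.001]
contact_force: [-0.0, -0.5, 0.1]
gripper_width: 0.696
grasp_force: 0.0
```

Call:
move_arm --plan '[[[0, 0, 0, 0, 0, -0.3, 0.3], [0.4, 0, 0, 0, 0, 0, 0.3], [0.4, 0, 0, 0, 0, 0, 0.3], [0.2, 0, 0, 0, 0, 0, 0.3], [0, 0, 0.2, 0, 0, 0, 0.3], [0, 0, 0, 0, 0, 0, 0.3], [0, 0, 0, 0, 0, 0, 0.3], [0, 0, 0, 0, 0, 0, 0.3], [0, 0, 0, 0, 0, 0, 0.3], [0, 0, 0, 0, 0, 0, 0.3]]]'

```text
time: 9.0
tool_pos: [0.6573, -0.0429, 0.1718]
tool_rot: [0.0, 0.758, 0.652, 0.0]
contact_force: [0.7, -0.5, 1.2]
gripper_width: 0.701
grasp_force: 0.0
```

```bash
python3 - <<'E'
from h import *
go(654.8,-42.9,101,81.5)
bars('wrist','w3')
E
```

```text
t 9.0 pos [657.3 -42.9 171.8] yaw 81.39 tilt [ 0.0007 -0.0001] F [ 0.7 -0.5  1.2] T [ 0.   -0.    0.02] w 0.701 0.0 q [-0.18  0.17  1.59  0.    1.38 -0.03]
turn total wz -0.012759571001428613 then shift (fractions) at new yaw [-0.00318147 -0.02070117  0.59022991] | at old yaw [-0.00321402 -0.02113069  0.59021451]
2873 [656.4 -39.7 128.4] [311. 267.] dir 37.6 bar-dir 43.9
3608 [539.8 -25.7 127. ] [ 74. 274.] dir 127.7 bar-dir 44.1
300 [ 527.7 -152.3  122.7] [126. 471.] dir -142.3 bar-dir 50.1
```

Call:
move_arm --plan '[[[0, -0.02, 0.2, 0, 0, 0, 0.3], [0, 0, 0.2, 0, 0, 0, 0.3], [0, 0, 0.19, 0, 0, 0, 0.3], [0, 0, 0, 0, 0, 0, 0.3], [0, 0, 0, 0, 0, 0, 0.5], [0, 0, 0, 0, 0, 0, 0.7], [0, 0, 0, 0, 0, 0, 1], [0, 0, 0, 0, 0, 0, 1], [0, 0, 0, 0, 0, 0, 1], [0, 0, 0, 0, 0, 0, 1]]]'

```text
time: 10.3
tool_pos: [0.6554, -0.0424, 0.102]
tool_rot: [0.001, 0.758, 0.652, 0.001]
contact_force: [-0.8, 0.6, 6.6]
gripper_width: 0.154
grasp_force: 59.7
```

Call:
move_arm --plan '[[[0, 0, 0, 0, 0, 0.7, 1], [0, 0, 0, 0, 0, 0.7, 1], [0, 0, 0, 0, 0, 0.7, 1], [0, 0, 0, 0, 0, 0.7, 1], [0, 0, 0, 0, 0, 0.7, 1], [0, 0, 0, 0, 0, 0.7, 1], [0, 0, 0, 0, 0, 0.7, 1], [0, 0, 0, 0, 0, 0.2, 1], [0, 0, 0, 0, 0, 0, 1], [0, 0, 0, 0, 0, 0, 1]]]'

```text
time: 11.55
tool_pos: [0.655, -0.0422, 0.1021]
tool_rot: [0.0, 0.947, 0.322, 0.0]
contact_force: [-3.9, 1.3, 8.0]
gripper_width: 0.152
grasp_force: 60.0
```

```bash
python3 - <<'E'
from h import *
go(654.8,-42.9,101,37.6)
E
```

```text
t 11.55 pos [655.  -42.2 102.1] yaw 37.6 tilt [ 0.0006 -0.0001] F [-3.9  1.3  8. ] T [0.12 0.51 0.12] w 0.152 60.0 q [-0.18  0.23  1.64  0.    1.27  0.74]
turn total wz 0.0004369733575020149 then shift (fractions) at new yaw [-0.00500345  0.00326654  0.00882783] | at old yaw [-0.00500759  0.00326234  0.00882703]
```

At 37.6° the torque is friction only. I'll turn 2-3° more to feel the stop.

Call:
move_arm --plan '[[[0, 0, 0, 0, 0, 0.1, 1], [0, 0, 0, 0, 0, 0.1, 1], [0, 0, 0, 0, 0, 0.1, 1], [0, 0, 0, 0, 0, 0, 1], [0, 0, 0, 0, 0, 0, 1], [0, 0, 0, 0, 0, 0, 1], [0, 0, 0, 0, 0, 0, 1], [0, 0, 0, 0, 0, 0, 1], [0, 0, 0, 0, 0, 0, 1], [0, 0, 0, 0, 0, 0, 1]]]'

```text
time: 12.8
tool_pos: [0.655, -0.0422, 0.102]
tool_rot: [0.001, 0.953, 0.303, 0.0]
contact_force: [-3.9, -0.1, 7.0]
gripper_width: 0.15
grasp_force: 66.0
```

```bash
python3 - <<'E'
from h import *
go(654.8,-42.9,101,37.6)
E
```

```text
t 12.8 pos [655.  -42.2 102. ] yaw 35.26 tilt [ 0.0004 -0.0011] F [-3.9 -0.1  7. ] T [0.1  0.6  1.41] w 0.15 66.0 q [-0.18  0.23  1.64 -0.    1.27  0.78]
turn total wz -0.27271870810914767 then shift (fractions) at new yaw [-0.00483604  0.00327337  0.00856308] | at old yaw [-0.00469584  0.0034586   0.0085683 ]
```

The stop is reached (1.4 N m). Next is the opposite bolt, at (520.2,-146.8).

Call:
move_arm --plan '[[[0, 0, 0, 0, 0, 0, 0.6], [0, 0, 0, 0, 0, 0, 0.4], [0, 0, 0, 0, 0, 0, 0.3], [0, 0, 0, 0, 0, 0, 0.3], [0, 0, -0.2, 0, 0, 0, 0.3], [0, 0, -0.2, 0, 0, 0, 0.3], [0, 0, -0.2, 0, 0, 0, 0.3], [0, 0, 0, 0, 0, -0.9, 0.3], [0, 0, 0, 0, 0, -0.9, 0.3], [0, 0, 0, 0, 0, -0.9, 0.3]]]'

```text
time: 14.05
tool_pos: [0.6547, -0.0424, 0.1725]
tool_rot: [0.0, 0.873, 0.488, 0.0]
contact_force: [-0.4, 0.9, -1.0]
gripper_width: 0.699
grasp_force: 0.0
```

Call:
move_arm --plan '[[[0, 0, 0, 0, 0, -1, 0.3], [0, 0, 0, 0, 0, -1, 0.3], [0, 0, 0, 0, 0, -1, 0.3], [-0.3, -0.3, 0, 0, 0, 0, 0.3], [-0.3, -0.3, 0, 0, 0, 0, 0.3], [-0.3, -0.3, 0, 0, 0, 0, 0.3], [-0.08, -0.14, 0, 0, 0, 0, 0.3], [0, 0, 0, 0, 0, 0, 0.3], [0, 0, 0, 0, 0, 0, 0.3], [0, 0, 0, 0, 0, 0, 0.3]]]'

```text
time: 15.3
tool_pos: [0.5191, -0.1456, 0.1726]
tool_rot: [0.0, 0.743, 0.67, 0.0]
contact_force: [0.3, 0.1, 0.2]
gripper_width: 0.698
grasp_force: 0.0
```

```bash
python3 - <<'E'
from h import *
go(520.2,-146.8,101,84.5)
bars('wrist','w4')
bars('top','t4')
E
```

```text
t 15.3 pos [ 519.1 -145.6  172.6] yaw 84.06 tilt [0.0002 0.0002] F [0.3 0.1 0.2] T [ 0.02 -0.01  0.02] w 0.698 0.0 q [-0.41 -0.11  1.87  0.    1.38 -0.31]
turn total wz -0.05154738346878264 then shift (fractions) at new yaw [-0.0095204   0.00971125  0.59637231] | at old yaw [-0.00956497  0.00965449  0.59637252]
3079 [536.6 -31.9 127.1] [328.  12.] dir 127.7 bar-dir 45.6
3293 [644.5 -49.9 127. ] [589.  30.] dir 37.6 bar-dir -3.4
2836 [ 521.8 -143.7  128.3] [319. 268.] dir -142.3 bar-dir 47.6
3527 [ 638.1 -159.4  126.8] [556. 275.] dir -52.3 bar-dir 45.3
226 [653.1 -42.8 126. ] [304. 129.] dir 37.6 bar-dir -0.4
224 [534.5 -27.9 126.4] [296. 192.] dir 127.7 bar-dir 44.8
77 [ 520.9 -128.6  125.5] [351. 199.] dir -142.3 bar-dir 44.9
```

Bolt 1 is tight and the missed bolt is at 45°. Lowering, gripping and turning to the stop.

Call:
move_arm --plan '[[[-0.01, 0.01, 0.2, 0, 0, 0, 0.3], [0, 0, 0.2, 0, 0, 0, 0.3], [0, 0, 0.19, 0, 0, 0, 0.3], [0, 0, 0, 0, 0, 0, 0.3], [0, 0, 0, 0, 0, 0, 0.5], [0, 0, 0, 0, 0, 0, 0.7], [0, 0, 0, 0, 0, 0, 1], [0, 0, 0, 0, 0, 0, 1], [0, 0, 0, 0, 0, 0, 1], [0, 0, 0, 0, 0, 0, 1]]]'

```text
time: 16.65
tool_pos: [0.5208, -0.1479, 0.1032]
tool_rot: [0.002, 0.743, 0.669, 0.001]
contact_force: [5.0, -0.4, 4.8]
gripper_width: 0.15
grasp_force: 61.2
```

Call:
move_arm --plan '[[[0, 0, 0, 0, 0, 0.8, 1], [0, 0, 0, 0, 0, 0.8, 1], [0, 0, 0, 0, 0, 0.8, 1], [0, 0, 0, 0, 0, 0.8, 1], [0, 0, 0, 0, 0, 0.8, 1], [0, 0, 0, 0, 0, 0.8, 1], [0, 0, 0, 0, 0, 0.5, 1], [0, 0, 0, 0, 0, 0.2, 1], [0, 0, 0, 0, 0, 0.1, 1], [0, 0, 0, 0, 0, 0, 1]]]'

```text
time: 17.9
tool_pos: [0.5195, -0.1472, 0.1032]
tool_rot: [-0.0, 0.951, 0.309, -0.0]
contact_force: [-1.3, 3.5, 9.7]
gripper_width: 0.155
grasp_force: 64.1
```

```bash
python3 - <<'E'
from h import *
go(520.2,-146.8,101,37.6)
E
```

```text
t 17.9 pos [ 519.5 -147.2  103.2] yaw 36.0 tilt [-0.0005  0.0003] F [-1.3  3.5  9.7] T [0.46 0.17 0.8 ] w 0.155 64.1 q [-0.41 -0.03  1.92  0.    1.25  0.53]
turn total wz -0.18568862618671325 then shift (fractions) at new yaw [0.00669696 0.00112758 0.01867475] | at old yaw [0.00673026 0.00094973 0.01867267]
```

Stop felt (0.8 N m). I'll nudge slightly, release, and go to the bolt at -52°.

Call:
move_arm --plan '[[[0, 0, 0, 0, 0, 0.1, 1], [0, 0, 0, 0, 0, 0, 1], [0, 0, 0, 0, 0, 0, 0.6], [0, 0, 0, 0, 0, 0, 0.4], [0, 0, 0, 0, 0, 0, 0.3], [0, 0, 0, 0, 0, 0, 0.3], [0, 0, -0.2, 0, 0, 0, 0.3], [0, 0, -0.2, 0, 0, 0, 0.3], [0, 0, -0.2, 0, 0, 0, 0.3], [0, 0, 0, 0, 0, 0.9, 0.3]]]'

```text
time: 19.15
tool_pos: [0.5207, -0.1482, 0.1765]
tool_rot: [0.001, 0.972, 0.234, 0.002]
contact_force: [-0.2, -0.2, 0.9]
gripper_width: 0.703
grasp_force: 0.0
```

Call:
move_arm --plan '[[[0, 0, 0, 0, 0, 1, 0.3], [0, 0, 0, 0, 0, 1, 0.3], [0, 0, 0, 0, 0, 1, 0.3], [0, 0, 0, 0, 0, 1, 0.3], [0.4, 0, 0, 0, 0, 0, 0.3], [0.4, 0, 0, 0, 0, 0, 0.3], [0.2, 0, 0, 0, 0, 0, 0.3], [0, 0, 0, 0, 0, 0, 0.3], [0, 0, 0, 0, 0, 0, 0.3], [0, 0, 0, 0, 0, 0, 0.3]]]'

```text
time: 20.4
tool_pos: [0.6376, -0.1623, 0.1737]
tool_rot: [-0.0, 0.998, -0.062, -0.0]
contact_force: [-0.3, 0.7, -1.1]
gripper_width: 0.701
grasp_force: 0.0
```

```bash
python3 - <<'E'
from h import *
go(639.5,-162.1,101,-7.3)
bars('wrist','w5')
bars('top','t5')
E
```

```text
t 20.4 pos [ 637.6 -162.3  173.7] yaw -7.13 tilt [-0.0004  0.0001] F [-0.3  0.7 -1.1] T [-0.07 -0.02  0.01] w 0.701 0.0 q [-0.36  0.17  1.59 -0.    1.39  1.33]
turn total wz 0.019582526948369452 then shift (fractions) at new yaw [ 0.015829   -0.00338286  0.60604684] | at old yaw [ 0.01607919 -0.00329739  0.60604073]
2822 [ 643.4 -162.3  128.4] [312. 263.] dir -52.3 bar-dir 44.5
4100 [657.6 -45.1 126.4] [ 74. 262.] dir 37.6 bar-dir -0.0
694 [ 539.2 -139.3  122.5] [296. 432.] dir -142.3 bar-dir 14.3
215 [522.9 -32.6 122.3] [124. 472.] dir 127.7 bar-dir 46.9
199 [655.3 -40.5 125.9] [303. 128.] dir 37.6 bar-dir -3.9
```

View pics/w5.png

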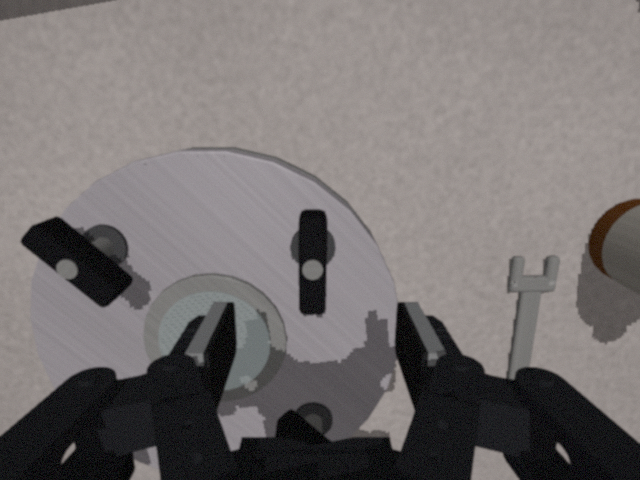

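The opposite bolt's bar end at (290,425) slants parallel to the tight bolt 1 bar and points at the centre. I'll tighten the bolt at (313,262).

Call:
move_arm --plan '[[[0.01, 0, 0.2, 0, 0, 0, 0.3], [0, 0, 0.2, 0, 0, 0, 0.3], [0, 0, 0.2, 0, 0, 0, 0.3], [0, 0, 0, 0, 0, 0, 0.3], [0, 0, 0, 0, 0, 0, 0.5], [0, 0, 0, 0, 0, 0, 0.7], [0, 0, 0, 0, 0, 0, 1], [0, 0, 0, 0, 0, 0, 1], [0, 0, 0, 0, 0, 0, 1], [0, 0, 0, 0, 0, 0, 1]]]'

```text
time: 21.75
tool_pos: [0.6407, -0.1612, 0.1037]
tool_rot: [-0.001, 0.998, -0.062, 0.001]
contact_force: [-0.6, 4.4, 3.2]
gripper_width: 0.151
grasp_force: 59.6
```

Call:
move_arm --plan '[[[0, 0, 0, 0, 0, 0.8, 1], [0, 0, 0, 0, 0, 0.8, 1], [0, 0, 0, 0, 0, 0.8, 1], [0, 0, 0, 0, 0, 0.8, 1], [0, 0, 0, 0, 0, 0.8, 1], [0, 0, 0, 0, 0, 0.8, 1], [0, 0, 0, 0, 0, 0.4, 1], [0, 0, 0, 0, 0, 0.2, 1], [0, 0, 0, 0, 0, 0.1, 1], [0, 0, 0, 0, 0, 0, 1]]]'

```text
time: 23.0
tool_pos: [0.6405, -0.1614, 0.1036]
tool_rot: [-0.001, 0.89, -0.455, 0.001]
contact_force: [-1.1, 4.8, 6.5]
gripper_width: 0.152
grasp_force: 62.3
```

```bash
python3 - <<'E'
from h import *
go(639.5,-162.1,101,-52.3)
E
```

```text
t 23.0 pos [ 640.5 -161.4  103.6] yaw -54.14 tilt [0.0017 0.0008] F [-1.1  4.8  6.5] T [0.79 0.21 1.16] w 0.152 62.3 q [-0.36  0.24  1.63  0.    1.27  2.16]
turn total wz -0.21355092946934717 then shift (fractions) at new yaw [-0.0006701   0.0103164   0.02196445] | at old yaw [-0.00034674  0.01037249  0.02194551]
```

Call:
move_arm --plan '[[[0, 0, 0, 0, 0, 0, 0.6], [0, 0, 0, 0, 0, 0, 0.4], [0, 0, 0, 0, 0, 0, 0.3], [0, 0, 0, 0, 0, 0, 0.3], [0, 0, -0.2, 0, 0, 0, 0.3], [0, 0, -0.2, 0, 0, 0, 0.3], [0, 0, -0.2, 0, 0, 0, 0.3], [0, 0, 0, 0, 0, -0.9, 0.3], [0, 0, 0, 0, 0, -0.9, 0.3], [0, 0, 0, 0, 0, -0.9, 0.3]]]'

```text
time: 24.25
tool_pos: [0.6396, -0.1627, 0.1737]
tool_rot: [0.0, 0.964, -0.267, -0.0]
contact_force: [0.4, 0.6, -0.3]
gripper_width: 0.702
grasp_force: 0.0
```

Call:
move_arm --plan '[[[0, 0, 0, 0, 0, -0.9, 0.3], [0, 0, 0, 0, 0, -0.9, 0.3], [0, 0, 0, 0, 0, -0.95, 0.3], [-0.3, -0.3, 0, 0, 0, 0, 0.3], [-0.3, -0.3, 0, 0, 0, 0, 0.3], [-0.3, -0.3, 0, 0, 0, 0, 0.3], [-0.1, -0.1, 0, 0, 0, 0, 0.3], [0, 0, 0, 0, 0, 0, 0.3], [0, 0, 0, 0, 0, 0, 0.3], [0, 0, 0, 0, 0, 0, 0.3]]]'

```text
time: 25.5
tool_pos: [0.5372, -0.0288, 0.1738]
tool_rot: [0.0, 0.998, -0.066, 0.0]
contact_force: [0.7, -1.0, 0.3]
gripper_width: 0.699
grasp_force: 0.0
```

```bash
python3 - <<'E'
from h import *
go(535.5,-27.5,101,-7.4)
bars('wrist','w6')
bars('top','t6')
E
```

```text
t 25.5 pos [537.2 -28.8 173.8] yaw -7.62 tilt [ 0.0002 -0.0002] F [ 0.7 -1.   0.3] T [ 0.01 -0.02  0.02] w 0.699 0.0 q [-0.19 -0.11  1.87 -0.    1.38  1.51]
turn total wz -0.02590376964066099 then shift (fractions) at new yaw [-0.01522494 -0.0092265   0.60665609] | at old yaw [-0.01538223 -0.00929471  0.60665108]
2730 [646.  -48.1 127.9] [325.  27.] dir 37.6 bar-dir 8.9
2978 [ 632.3 -149.7  127.1] [569.  28.] dir -52.3 bar-dir -6.2
2814 [539.4 -27.9 128.4] [311. 270.] dir 127.7 bar-dir 44.9
3186 [ 524.2 -143.4  127.6] [547. 269.] dir -142.3 bar-dir -0.3
230 [ 637.9 -161.3  126. ] [368. 137.] dir -52.3 bar-dir 0.4
236 [ 519.4 -146.2  126. ] [361. 200.] dir -142.3 bar-dir -0.1
138 [525.  -26.8 126.2] [295. 197.] dir 127.7 bar-dir 42.2
```

Three bolts are tight (0.4°, -0.1° and the earlier -0.4°). Now the last one.

Call:
move_arm --plan '[[[-0.01, -0.01, 0.2, 0, 0, 0, 0.3], [0, 0, 0.2, 0, 0, 0, 0.3], [0, 0, 0.2, 0, 0, 0, 0.3], [0, 0, 0, 0, 0, 0, 0.3], [0, 0, 0, 0, 0, 0, 0.5], [0, 0, 0, 0, 0, 0, 0.7], [0, 0, 0, 0, 0, 0, 1], [0, 0, 0, 0, 0, 0, 1], [0, 0, 0, 0, 0, 0, 1], [0, 0, 0, 0, 0, 0, 1]]]'

```text
time: 26.85
tool_pos: [0.5363, -0.0267, 0.1031]
tool_rot: [0.0, 0.998, -0.066, 0.001]
contact_force: [-0.6, 0.9, 5.5]
gripper_width: 0.147
grasp_force: 59.5
```

Call:
move_arm --plan '[[[0, 0, 0, 0, 0, 0.8, 1], [0, 0, 0, 0, 0, 0.8, 1], [0, 0, 0, 0, 0, 0.8, 1], [0, 0, 0, 0, 0, 0.8, 1], [0, 0, 0, 0, 0, 0.8, 1], [0, 0, 0, 0, 0, 0.8, 1], [0, 0, 0, 0, 0, 0.4, 1], [0, 0, 0, 0, 0, 0.2, 1], [0, 0, 0, 0, 0, 0, 1], [0, 0, 0, 0, 0, 0, 1]]]'

```text
time: 28.1
tool_pos: [0.5362, -0.0267, 0.1031]
tool_rot: [0.0, 0.892, -0.452, 0.001]
contact_force: [-1.9, -0.4, 4.7]
gripper_width: 0.152
grasp_force: 61.1
```

```bash
python3 - <<'E'
from h import *
st()
E
```

```text
t 28.1 pos [536.2 -26.7 103.1] yaw -53.79 tilt [ 0.0019 -0.0012] F [-1.9 -0.4  4.7] T [0.01 0.18 0.87] w 0.152 61.1 q [-0.19 -0.04  1.93 -0.    1.25  2.32]
```

Call:
move_arm --plan '[[[0, 0, 0, 0, 0, 0.1, 1], [0, 0, 0, 0, 0, 0, 0.6], [0, 0, 0, 0, 0, 0, 0.4], [0, 0, 0, 0, 0, 0, 0.3], [0, 0, 0, 0, 0, 0, 0.3], [0, 0, -0.25, 0, 0, 0, 0.3], [0, 0, -0.25, 0, 0, 0, 0.3], [0, 0, -0.25, 0, 0, 0, 0.3], [0, 0, -0.25, 0, 0, 0, 0.3], [0, 0, -0.2, 0, 0, 0, 0.3]]]'

```text
time: 29.35
tool_pos: [0.5356, -0.0265, 0.2471]
tool_rot: [-0.0, 0.888, -0.46, 0.0]
contact_force: [0.1, 0.1, 0.1]
gripper_width: 0.701
grasp_force: 0.0
```

Call:
move_arm --plan '[[[-0.3, -0.2, 0, 0, 0, 0, 0.3], [-0.3, -0.2, 0, 0, 0, 0, 0.3], [-0.3, -0.2, 0, 0, 0, 0, 0.3], [-0.3, -0.2, 0, 0, 0, 0, 0.3], [-0.3, -0.2, 0, 0, 0, 0, 0.3], [0, 0, 0, 0, 0, 0, 0.3], [0, 0, 0, 0, 0, 0, 0.3], [0, 0, 0, 0, 0, 0, 0.3], [0, 0, 0, 0, 0, 0, 0.3], [0, 0, 0, 0, 0, 0, 0.3]]]'

```text
time: 30.6
tool_pos: [0.5299, 0.1892, 0.2458]
tool_rot: [-0.0, 0.888, -0.461, 0.0]
contact_force: [0.8, -0.4, -0.3]
gripper_width: 0.699
grasp_force: 0.0
```

```bash
python3 - <<'E'
from h import *
st()
bars('top','t7')
E
```

```text
t 30.6 pos [529.9 189.2 245.8] yaw -54.87 tilt [ 0.0001 -0.    ] F [ 0.8 -0.4 -0.3] T [ 0.02 -0.   -0.  ] w 0.699 0.0 q [ 0.21 -0.1   1.74 -0.    1.5   2.74]
224 [653.3 -42.7 125.9] [304. 129.] dir 37.6 bar-dir -0.4
229 [ 638.  -161.5  125.9] [368. 137.] dir -52.3 bar-dir 0.3
230 [534.5 -27.8 126.2] [296. 192.] dir 127.7 bar-dir 0.5
236 [ 519.3 -146.4  126. ] [361. 200.] dir -142.3 bar-dir 0.3
```

View pics/t7.png

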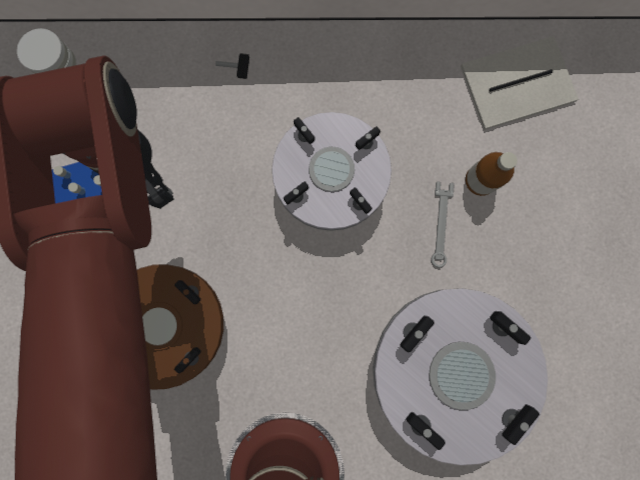

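All four bars, at (304,129), (368,137), (296,192) and (361,200), point at the lid centre, and the arm is clear.

```bash
python3 -c "
from plant import manip
print(manip.job_done())"
```

```text
the job is handed in; nothing more can be done
None
```

The missed bolt was brought to half, then all four were tightened crosswise to the stop (bars within about 0.5° of the lid's centre), and the job was handed in at about 31 s with the arm clear.

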